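Gauge the trimmer sleeves and hold up the loaded carrier

TASK

Find the one aluminium sleeve of the three whose bore fits the gauge pin on the small wooden carrier, slide it all the way down onto the pin and let go of it; the other two must end standing upright on the bench top. Then take the carrier by its wooden handle, lift it level about 10 cm clear of the rolling board, keeping it from tipping, and finish while still holding it there, steady and level, with nothing else supporting it. Leave the jar, the brass weight and the knife alone.

Things in the scene. Friction and masses are not known exactly. Their poses are not given: they have to be found in the camera images.
- rolling_board: Fixed thick wooden board lying on the bench, 240 (x) x 320 (y) x 30 mm high. Origin: centre of its underside, at bench height. The carrier stands on it.
- carrier: Loose wooden carrier, about 0.4 to 0.65 kg, standing on the rolling board. Base plate 110 (own x) x 220 (own y) x 15 mm; origin: centre of its underside, z up. Handle in the middle, gauge pin at y = +80 mm, low dark steel counterweight (80 x 22 x 10 mm) at y = -90 mm: with the fitting sleeve on the pin it roughly balances at the middle of the handle.
- handle_top (a point): Middle of the top edge of the carrier's upright flat wooden handle, 70 mm above the carrier's underside. The handle is 16 mm thick along the carrier's x, 60 mm long along its y, and rises 55 mm above the base plate.
- pin_foot (a point): On the axis of the steel gauge pin at its foot, level with the top of the carrier's base plate (15 mm above its underside), 80 mm along +y from the middle. The pin is 26 mm in diameter and 45 mm tall, its top 7 mm tapered to 18 mm diameter. A sleeve fully down has its origin here.
- sleeve_wide: Loose plain aluminium sleeve standing upright on the bench, 48 mm outside diameter, 35 mm high, bore 31 mm right through, about 100 g: the only one that fits the 26 mm pin. Origin: centre of its underside, z along its axis.
- sleeve_medium: Loose aluminium sleeve, same outside (48 mm diameter, 35 mm high), bore 16 mm: too small for the pin. Origin: centre of its underside, z along its axis.
- sleeve_narrow: Loose aluminium sleeve, same outside (48 mm diameter, 35 mm high), bore 10 mm: too small for the pin. Origin: centre of its underside, z along its axis.
- gum_jar: Loose amber glass jar with a metal cap, 56 mm diameter, 75 mm high. Bystander. Origin: centre of its underside.
- paperweight: Loose small brass weight with a knob, 40 mm diameter, 30 mm high. Bystander. Origin: centre of its underside.
- leaf_knife: Loose round-bladed steel knife lying flat, about 105 x 100 mm, up to 14 mm high. Bystander. Origin: centre of the blade's underside.
Things that resemble listed ones, but are neither listed nor needed, are in the scene too. Leave any black, red or turquoise look-alike of the sleeve_wide alone.

How it is judged (in metres and radians):
On the way, in this order (a step that is already met when the one before it is completed fails the run):
1. the wide-bore sleeve is fully down on the gauge pin and let go, the carrier still standing on the rolling board (distance between sleeve_wide and pin_foot below 0.006 m and contact force between the fingers and sleeve_wide below 0.1 N and contact force between carrier and rolling_board above 1 N), for 0.2 s.
2. the carrier is held by the gripper, level and clear of the rolling board, with the sleeve on its pin (distance between sleeve_wide and pin_foot below 0.006 m and height (world z) of carrier between 0.09 and 0.19 m and angle between carrier's own z axis and vertical below 0.12 rad and contact force between the fingers and carrier above 1 N and contact force between carrier and rolling_board below 0.1 N), for 0.3 s.
At the end, for the whole second after the job is handed in: Gripper holds the carrier 60 to 160 mm above the rolling board, tilt under 0.12 rad, still (20 mm/s, 0.15 rad/s), touching nothing else; wide-bore sleeve within 6 mm of fully down on the pin, fingers off it; the other two sleeves upright on the bench top (6 mm, 0.15 rad) (all of step 2 and linear speed of carrier below 0.02 m/s and angular speed of carrier below 0.15 rad/s and contact force between the fingers and sleeve_wide below 0.1 N and height (world z) of each of sleeve_medium, sleeve_narrow below 0.006 m and angle between each of sleeve_medium, sleeve_narrow's own z axis and vertical below 0.15 rad); the arm keeps its last pose, push and grip.
It fails at once if the carrier is tipped by more than 0.3 rad (angle between carrier's own z axis and vertical above 0.3 rad).
It fails at once if the jar, the brass weight or the knife is moved by more than 30 mm (distance of any of gum_jar, paperweight, leaf_knife from where it was at the start of the episode above 0.03 m).
It also fails if it takes over 50 s, if anything falls off the work surface, if the arm or the gripper's body presses on something with over 40 N, if the wrist force passes 120 N, or if a joint passes its speed limit or range.

ROBOT

A 6-joint arm with a two-finger parallel gripper is mounted at the origin on the work surface. World frame = base frame: x ahead of the robot, y to its left, z up, the work surface at z = 0. Lengths are in mm, angles in rad, forces in N, time in s.
With the tool pointing down it reaches from about 350 to 850 mm from the base axis. Payload 8.1 kg.
Tool frame: the origin (TCP) lies midway between the tips of the shut fingers; the grasp point (between the pads) lies 19 mm behind it (env.hold_point_z is the distance from the TCP to the grasp point, in mm); z points along the fingers, y is the direction in which the jaws open and shut (so a half turn about z gives the same grasp; the last joint's range is limited). The gripper opens to 85 mm and grips with 20 to 120 N. Pads are 22 mm wide; open, the fingers measure 114 mm over their backs; the gripper's body (76 mm by 85 mm) begins 54 mm behind the grasp point. The pads swing forward as they close: fully open they stand 13 mm farther back than shut.
Start: joints at [-0.085, 0.13, 1.488, -0, 1.523, -0.085], TCP at [600.004, 0.022, 231.292] pointing down, gripper open.
Joint ranges: [-2.96, 2.96], [-0.89, 2.26], [0.02, 2.5], [-1.34, 4.48], [0, 2.73], [-2.66, 2.66]. Speed limits (rad/s): [2.39, 2.39, 2.79, 3.14, 3.14, 3.14].

INTERFACE

Orientations are given as a unit quaternion [w, x, y, z].
In Python, from rig import env gives the robot as it stands. The module is installed in compiled form; this text tells all that it offers.
- The arm moves only by the tool send_rows, never from a script. Its argument "rows" is a list of rows, each a list of 7 numbers: the shift along the tool's x, y, z in mm, then the turn, a rotation vector about the tool's x, y, z in rad, then the opening, from -1 (shut) to 1 (fully open). In form: [[dx, dy, dz, ax, ay, az, jaw], ...]. A call has 1 to 12 rows; each row shifts and turns the pose as measured when the row begins, along the tool's axes as they then stand; what a row does not reach is not made up. A row lasts 1/8 s, in which the tool goes at most 62.5 mm and 10.7 degrees, less where a joint would pass 70% of its speed; a pose out of reach is approached as far as the arm can. A call is refused whole if a number of a shift passes 62.5 or a number of a turn 0.188, either way. A call with a gripper value outside its range is refused whole. The fingers move at their own pace and stop on an object; the grip force is fixed at half the most. Time passes only in rows, so rows that do not move let the fingers close. It gives the time, the measured TCP pose, the force and the opening at its end, in the units of the state.
- env.read_state(): the state, without advancing time (a new reading comes with each control period).
- env.camera(name): name is "scene" or "side" or "wrist"; returns a dict with "color" (384x512x3 uint8, red, green, blue), "fx", "fy", "cx", "cy" (pixels), "view" (4x4, takes a point from world to camera coordinates). Camera axes: x right, y up, looking along -z (the intrinsics and any distortion apply to the point x, -y, -z); pixel columns grow to the right and rows downward; lengths in mm; the calibration is good to about 2 mm. A picture is of the moment at which its call begins. There is no depth.
- env.finish_job(): hands the job in, once; it reports no verdict.
The state is a dict: "time_s": time; "joint_positions": joint angles; "dq": joint speeds; "effort": joint torques, N m; "tool_pos": TCP position; "tool_rot": TCP orientation; "ft_force": force on the tool from outside, world axes, zero at the start; "ft_torque": the same for the moment, N m; "gripper_width": finger opening in mm.
Only numpy, scipy, OpenCV 4.12 (cv2) and the standard library are available. Lean on these libraries where they do the work, as an engineer would, in place of code of your own. Each camera call takes 0.05 s, during which the arm holds its last target. There are 200 camera calls.

## Working session

There is one attempt and no reset: what is moved stays moved. The work goes in short steps, Python scripts to look and compute and a tool call to move; the robot and the scene stay as the last step left them, time stands still between calls to the robot, and variables do not carry over. Pictures are saved under pics/ and viewed, about 8 in all and at most 12, crops included, and the job is handed in when it is done.

Besides the shell and the picture viewer there is one more tool, called after ">>>" in YAML: its name, and indented under it one key for each argument. send_rows: Moves the arm, as the interface text tells. Its arguments: {"type":"object","properties":{"rows":{"type":"array"}},"required":["rows"]}

```bash
mkdir -p pics; cat > h.py <<'E'
import numpy as np, cv2, json
from rig import env
def shot(name,fn):
    c=env.camera(name); cv2.imwrite(f'pics/{fn}.png',c['color'][:,:,::-1]); np.savez(f'pics/{fn}.npz',**{k:np.array(v) for k,v in c.items()}); return c
def load(fn): return dict(np.load(f'pics/{fn}.npz'))
def unproj(c,u,v,z):
    V=c['view'];R=V[:3,:3];t=V[:3,3]
    d=np.array([(u-c['cx'])/c['fx'],-(v-c['cy'])/c['fy'],-1.]);o=-R.T@t;d=R.T@d
    return o+d*(z-o[2])/d[2]
def proj(c,p):
    q=c['view'][:3,:3]@np.array(p,float)+c['view'][:3,3]
    return np.array([c['cx']+c['fx']*q[0]/-q[2], c['cy']+c['fy']*(-q[1])/-q[2]])
E
python3 - <<'E'
from h import *
for n in ['scene','side']:
    c=shot(n,n+'0'); print(n,[k for k in c],c['fx'],c['cx'],c['cy'],np.round(-c['view'][:3,:3].T@c['view'][:3,3]))
a=cv2.imread('pics/scene0.png');cv2.imwrite('pics/s0b.png',cv2.resize(a,(800,600),interpolation=cv2.INTER_CUBIC))
a=cv2.imread('pics/side0.png');cv2.imwrite('pics/d0b.png',cv2.resize(a,(800,600),interpolation=cv2.INTER_CUBIC))
print(env.read_state())
E
```

```text
scene ['color', 'fx', 'fy', 'cx', 'cy', 'view'] 395.118021552695 254.7132675386148 190.2639023660539 [1181. -483.  761.]
side ['color', 'fx', 'fy', 'cx', 'cy', 'view'] 371.9229985863554 253.79508323117946 190.5302293151074 [124. 517. 657.]
{'time_s': 0.1, 'joint_positions': array([-8.54146195e-02,  1.31072581e-01,  1.48916371e+00,  6.05195343e-06,
        1.52300324e+00, -8.53787077e-02]), 'dq': array([-0.00122087, -0.00078819, -0.0024948 , -0.00014799,  0.00129869,
       -0.00138566]), 'effort': array([ 1.52257860e-03, -5.70947063e+01, -5.01941299e+01, -1.80579236e-04,
        8.16394575e-03,  5.26326357e-05]), 'tool_pos': array([5.99509745e+02, 5.77610545e-02, 2.30360794e+02]), 'tool_rot': array([-6.31747972e-04,  7.07119342e-01,  7.07093741e-01, -5.28163924e-04]), 'ft_force': array([ 0.36703242, -0.35074623, -0.29626969]), 'ft_torque': array([ 0.03928825, -0.01614367, -0.00466851]), 'gripper_width': 85.59246321134668}
```

View pics/s0b.png

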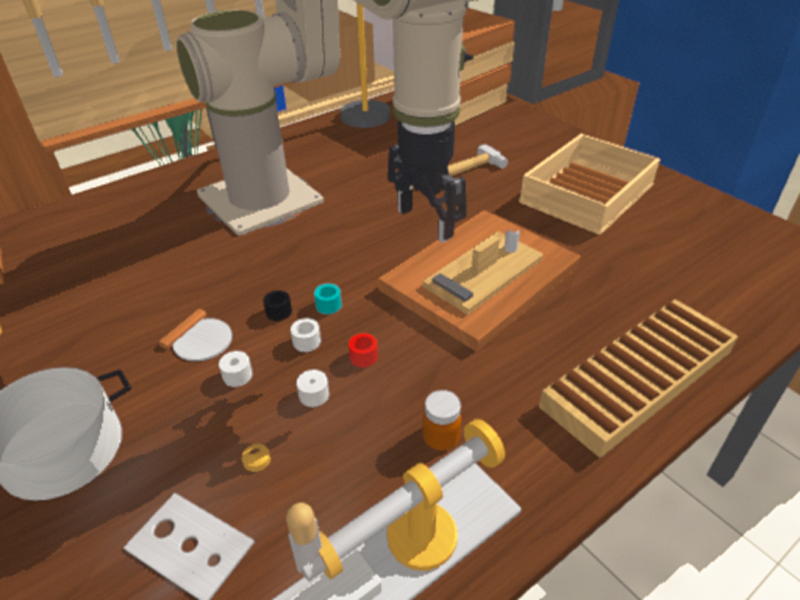

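View pics/d0b.png

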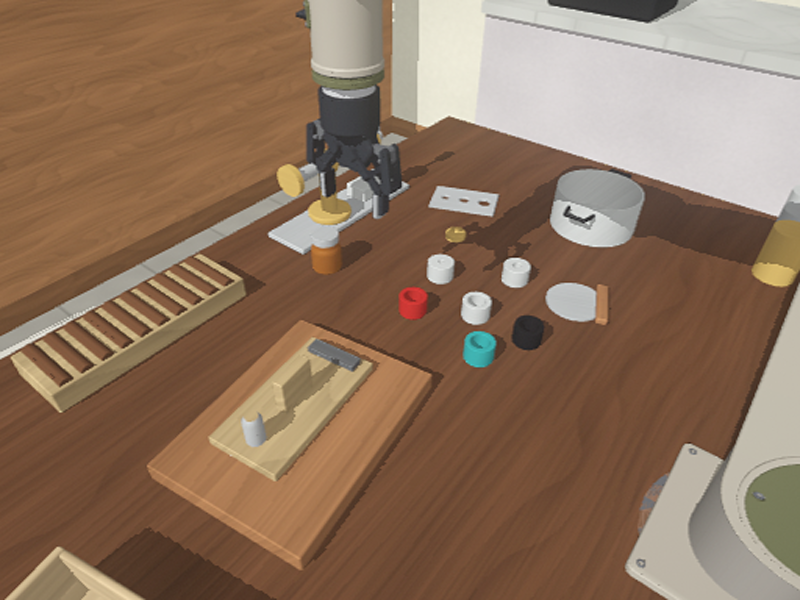

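The scene picture (at 800x600) shows three aluminium sleeves at (306,334), (235,368) and (313,388). The black (278,305), turquoise (328,298) and red (363,350) ones are look-alikes. The sleeve at (306,334), seen at (476,307) in the side view, seems to have the largest bore, so I'll confirm that in enlarged crops.

```bash
python3 - <<'E'
from h import *
a=cv2.imread('pics/scene0.png')[175:275,130:250]; b=cv2.imread('pics/side0.png')[150:250,245:365]
cv2.imwrite('pics/c1.png',np.vstack([cv2.resize(x,None,fx=3,fy=3,interpolation=cv2.INTER_CUBIC) if 0 else cv2.resize(x,(720,600))[:, :] for x in [a]]))
cv2.imwrite('pics/c1.png',np.hstack([cv2.resize(a[:,:80],(400,500),interpolation=cv2.INTER_CUBIC),cv2.resize(b[:,20:100],(400,500),interpolation=cv2.INTER_CUBIC)]))
a=cv2.imread('pics/scene0.png')[130:230,235:380]; b=cv2.imread('pics/side0.png')[200:365,90:285]
cv2.imwrite('pics/c2.png',cv2.resize(a,(800,552),interpolation=cv2.INTER_CUBIC))
cv2.imwrite('pics/c3.png',cv2.resize(b,(702,594),interpolation=cv2.INTER_CUBIC))
E
```

```text
(no output)
```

View pics/c1.png

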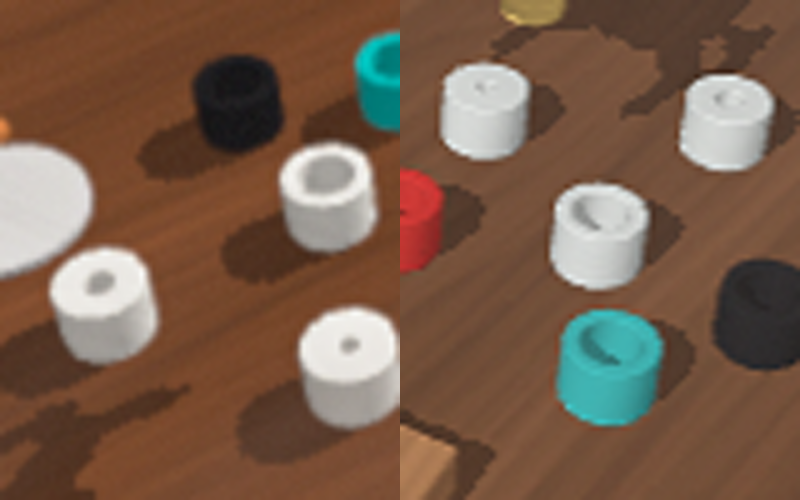

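View pics/c2.png

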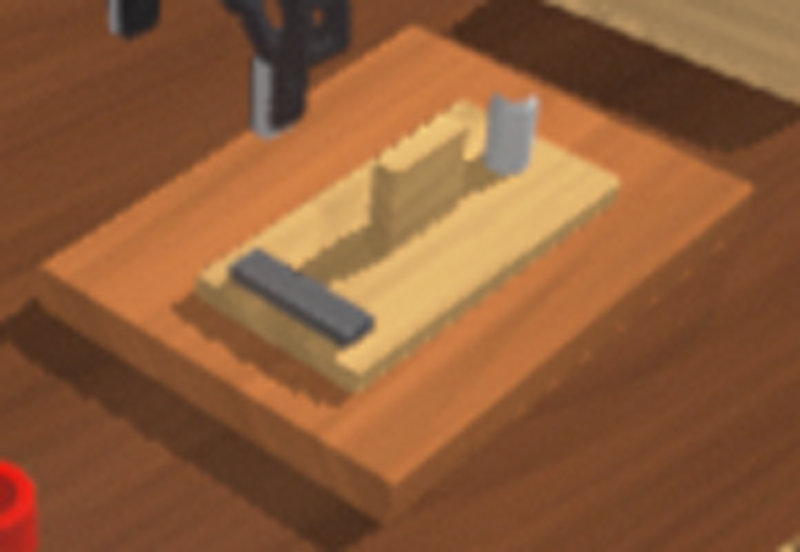

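View pics/c3.png

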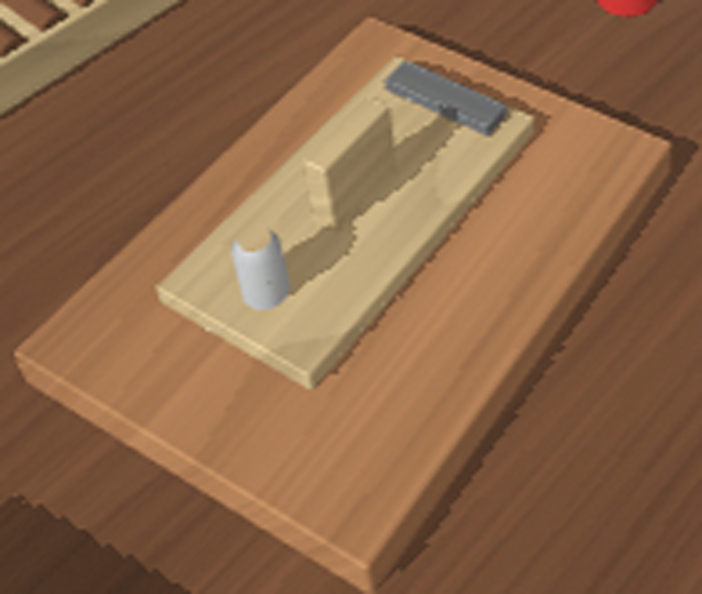

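The crops confirm that the sleeve at (306,334) is the wide one: its bore is far larger than the other two, and it is plain aluminium. Next I'll work out the poses.

```bash
python3 - <<'E'
from h import *
from scipy.optimize import least_squares
S=load('scene0');D=load('side0')
f=lambda o,s,p:(o[0]+(p[0]+.5)/s-.5,o[1]+(p[1]+.5)/s-.5)
sc=lambda p:f((235,130),5.517,p); sd=lambda p:f((90,200),3.6,p)
ss=lambda p:f((130,175),5,p); sq=lambda p:f((265,150),5,p)
print('wide',unproj(S,*ss((328,178)),35),unproj(D,*sq((200,213)),35))
print('med',unproj(S,*ss((101,287)),35),unproj(D,*sq((326,104)),35))
print('nar',unproj(S,*ss((348,345)),35),unproj(D,*sq((85,94)),35))
C={'scene':[(198,280),(358,378),(619,180)],'side':[(398,60),(535,117),(313,380),(158,291)]}
for p in C['scene']:print('s',unproj(S,*sc(p),45))
for p in C['side']:print('d',unproj(D,*sd(p),45))
print('board',[np.round(unproj(S,*sc(p),30)) for p in [(40,268),(393,485),(752,187),(415,27)]],[np.round(unproj(D,*sd(p),30)) for p in [(15,355),(372,568),(669,148),(372,18)]])
obs=[]
# local: counterweight end y=-110; 
L={'scene':[(-55,-110),(55,-110),(55,110)],'side':[(55,-110),(-55,-110),(-55,110),(55,110)]}
def res(q):
    x,y,a=q;r=[]
    for n,c,m in (('scene',S,sc),('side',D,sd)):
        for p,l in zip(C[n],L[n]):
            w=(x+np.cos(a)*l[0]-np.sin(a)*l[1],y+np.sin(a)*l[0]+np.cos(a)*l[1],45)
            r+=list(proj(c,w)-m(p))
    return r
r=least_squares(res,[600,150,0]);print(r.x,np.round(r.fun,1))
x,y,a=r.x
P=lambda lx,ly,z:(x+np.cos(a)*lx-np.sin(a)*ly,y+np.sin(a)*lx+np.cos(a)*ly,z)
print('pin',P(0,80,45),'handle',P(0,0,100))
def back(o,s,u):return np.round((np.array(u)+.5-o)*s-.5)
for n,pt in (('pintop',P(0,80,90)),('pinfoot',P(0,80,45)),('h+',P(0,30,100)),('h-',P(0,-30,100))):
    print(n,back(np.array([235,130]),5.517,proj(S,pt)),back(np.array([90,200]),3.6,proj(D,pt)))
E
```

```text
wide [ 478.310423   -159.25397716   35.        ] [ 473.40969842 -155.27093727   35.        ]
med [ 475.36025943 -289.61631835   35.        ] [ 469.1254186  -281.42749092   35.        ]
nar [ 585.23924912 -212.0310264    35.        ] [ 580.25436812 -203.90342232   35.        ]
s [515.7021364   67.37460491  45.        ]
s [622.23636981  81.1428756   45.        ]
s [591.71395707 298.705123    45.        ]
d [613.71907409  87.41700642  45.        ]
d [509.90868298  70.80581289  45.        ]
d [478.76972376 288.0557103   45.        ]
d [587.21094575 302.55605075  45.        ]
board [array([442.,  20.,  30.]), array([676.,  55.,  30.]), array([629., 367.,  30.]), array([397., 333.,  30.])] [array([625., 372.,  30.]), array([390., 335.,  30.]), array([436.,  28.,  30.]), array([670.,  58.,  30.])]
[5.49090138e+02 1.86111160e+02 1.39254050e-01] [-0.7 -1.3  0.2 -1.2  0.1 -1.  -0.8 -1.5  0.4 -0.3  0.  -0.4 -0.4 -0.2]
pin (np.float64(537.9857842634894), np.float64(265.3367453265808), 45) handle (np.float64(549.0901381866496), np.float64(186.11116029277244), 100)
pintop [512.  89.] [258. 241.]
pinfoot [504. 157.] [270. 293.]
h+ [456. 113.] [315. 167.]
h- [383. 163.] [382. 100.]
```

```bash
python3 - <<'E'
from h import *
S=load('scene0');D=load('side0')
for n,p,q in (('red',(363,342),(413,295)),('turq',(328,291),(480,340)),('black',(278,298),(528,325)),('wide',(306,327),(476,300))):
    print(n,np.round(unproj(S,p[0]*.64,p[1]*.64,35)),np.round(unproj(D,q[0]*.64,q[1]*.64,35)))
print('knife',np.round(unproj(S,203*.64,340*.64,5)),np.round(unproj(D,575*.64,301*.64,5)),'jar',np.round(unproj(S,443*.64,400*.64,75)))
E
```

```text
red [ 566. -100.   35.] [ 564. -100.   35.]
turq [420. -76.  35.] [417. -78.  35.]
black [ 380. -157.   35.] [ 376. -155.   35.]
wide [ 476. -156.   35.] [ 474. -156.   35.]
knife [ 364. -300.    5.] [ 353. -295.    5.] jar [765. -99.  75.]
```

>>> send_rows:
  rows:
    - [-39,-31,20,0,0,0,1]
    - [-39,-31,20,0,0,0,1]
    - [-39,-31,20,0,0,0,1]
    - [-39,-31,20,0,0,0,1]
    - [0,0,0,0,0,-0.139,1]
    - [0,0,0,0,0,0,1]

```text
time_s: 0.85
tool_pos: [470.0, -159.3, 145.1]
tool_rot: [-0.003, 0.655, 0.755, -0.001]
ft_force: [0.0, 0.5, 0.2]
gripper_width: 85.2
```

```bash
cat >> h.py <<'E'
from scipy.spatial.transform import Rotation as Ro
def tool():
    s=env.read_state(); q=s['tool_rot']; R=Ro.from_quat([q[1],q[2],q[3],q[0]]).as_matrix(); return s['tool_pos'],R,s
def togo(target,yaw):
    p,R,s=tool(); Rt=np.array([[-np.sin(yaw),np.cos(yaw),0],[np.cos(yaw),np.sin(yaw),0],[0,0,-1]]).T
    Rt=np.column_stack([[-np.sin(yaw),np.cos(yaw),0],[np.cos(yaw),np.sin(yaw),0],[0,0,-1]])
    print('pos',np.round(p,1),'shift',np.round(R.T@(np.array(target)-p),1),'rotvec',np.round(Ro.from_matrix(R.T@Rt).as_rotvec(),3),'w',round(s['gripper_width'],1),'F',np.round(s['ft_force'],1),'t',round(s['time_s'],2))
E
python3 - <<'E'
from h import *
c=shot('wrist','w1'); togo((476,-157,60),0.139)
p,R,s=tool();print('cam in tool',np.round(R.T@(-c['view'][:3,:3].T@c['view'][:3,3]-p)),np.round(R.T@c['view'][:3,:3].T,2),c['fx'])
print(proj(c,(476,-157,35)))
cv2.imwrite('pics/w1b.png',cv2.resize(cv2.imread('pics/w1.png'),(800,600),interpolation=cv2.INTER_CUBIC))
E
```

```text
pos [ 469.9 -159.1  144.9] shift [ 1.   6.8 84.8] rotvec [-0.005 -0.003  0.002] w 85.7 F [-0.  -0.  -0.3] t 0.9
cam in tool [  83.    0. -142.] [[ 0.    0.95  0.32]
 [ 1.   -0.   -0.  ]
 [-0.    0.32 -0.95]] 266.0595303366983
[261.6880428  184.97277087]
```

View pics/w1b.png

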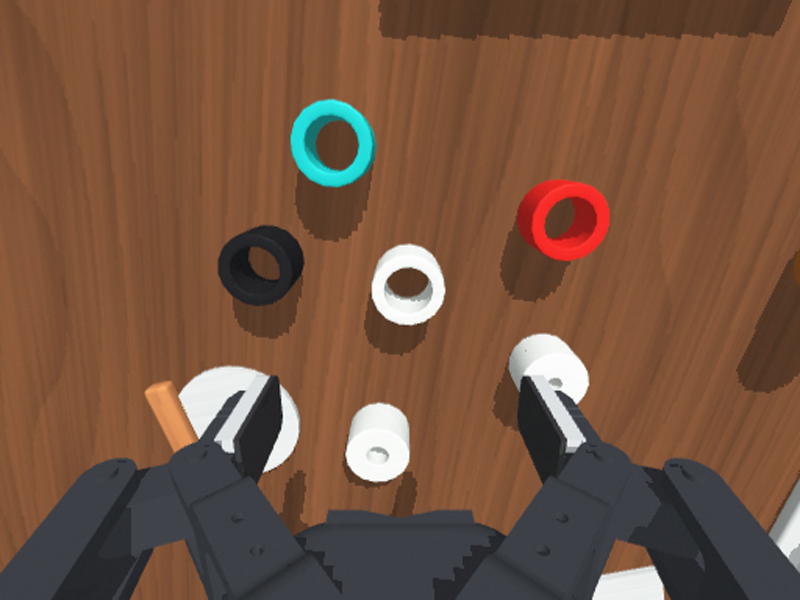

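The wrist view shows the sleeve's rim centred at (409,289), exactly where (476,-157,35) projects. Going down.

>>> send_rows:
  rows:
    - [1,6.8,40,-0.005,-0.003,0,1]
    - [0,0,40,0,0,0,1]
    - [0,0,30,0,0,0,1]
    - [0,0,0,0,0,0,1]

```text
time_s: 1.4
tool_pos: [479.7, -155.7, 34.1]
tool_rot: [0.002, 0.659, 0.752, 0.0]
ft_force: [0.1, -0.4, 0.1]
gripper_width: 85.5
```

```bash
python3 - <<'E'
from h import *
togo((476,-157,4),0.139)
E
```

```text
pos [ 479.7 -155.7   34.1] shift [-0.7 -4.  30. ] rotvec [ 0.003  0.002 -0.007] w 85.5 F [ 0.1 -0.4  0.1] t 1.4
```

>>> send_rows:
  rows:
    - [-0.7,-4,15,0.003,0.002,0,1]
    - [0,0,12,0,0,0,1]
    - [0,0,0,0,0,0,1]

```text
time_s: 1.78
tool_pos: [478.2, -157.4, 8.4]
tool_rot: [0.002, 0.659, 0.752, 0.001]
ft_force: [0.3, -0.7, 0.0]
gripper_width: 85.2
```

```bash
python3 - <<'E'
from h import *
togo((476,-157,4),0.139)
E
```

```text
pos [ 478.2 -157.4    8.4] shift [ 0.7 -2.2  4.4] rotvec [ 0.004  0.003 -0.008] w 85.2 F [ 0.3 -0.7  0. ] t 1.77
```

>>> send_rows:
  rows:
    - [0.5,-2,4,0.003,0.002,0,1]
    - [0,0,0,0,0,0,-1]
    - [0,0,0,0,0,0,-1]
    - [0,0,0,0,0,0,-1]
    - [0,0,0,0,0,0,-1]
    - [0,0,0,0,0,0,-1]
    - [0,0,0,0,0,0,-1]

```text
time_s: 2.65
tool_pos: [477.4, -157.9, 6.0]
tool_rot: [0.002, 0.659, 0.752, 0.001]
ft_force: [-0.9, 0.2, 0.2]
gripper_width: 45.9
```

```bash
python3 - <<'E'
from h import *
togo((476,-157,4),0.139)
E
```

```text
pos [ 477.4 -157.9    6. ] shift [ 1.1 -1.3  2. ] rotvec [ 0.003  0.002 -0.008] w 45.9 F [-0.9  0.2  0.2] t 2.65
```

>>> send_rows:
  rows:
    - [0,0,-20,0,0,0,-1]
    - [0,0,-40,0,0,0,-1]
    - [0,0,-40,0,0,0,-1]
    - [0,0,-40,0,0,0,-1]
    - [30,9,0,0,0,0,-1]
    - [45,13,0,0,0,0,-1]
    - [45,13,0,0,0,0,-1]
    - [45,13,0,0,0,0,-1]
    - [45,13,0,0,0,0,-1]
    - [45,13,0,0,0,0,-1]
    - [45,13,0,0,0,0,-1]
    - [0,0,0,0,0,0,-1]

```text
time_s: 4.15
tool_pos: [524.7, 160.6, 149.6]
tool_rot: [0.001, 0.661, 0.751, 0.001]
ft_force: [-0.1, -0.4, -1.1]
gripper_width: 46.0
```

```bash
python3 - <<'E'
from h import *
togo((538,265.3,130),0.139)
E
```

```text
pos [524.7 160.6 149.6] shift [102.2  26.5  19.6] rotvec [ 0.003  0.001 -0.011] w 46.0 F [-0.1 -0.4 -1.1] t 4.15
```

>>> send_rows:
  rows:
    - [40,10,6,0,0,0,-1]
    - [40,10,6,0,0,0,-1]
    - [18,5,6,0.003,0.001,-0.011,-1]
    - [0,0,0,0,0,0,-1]
    - [0,0,0,0,0,0,-1]

```text
time_s: 4.78
tool_pos: [537.3, 259.6, 130.0]
tool_rot: [0.0, 0.657, 0.754, -0.002]
ft_force: [-0.3, -0.7, -0.5]
gripper_width: 45.7
```

```bash
python3 - <<'E'
from h import *
togo((538,265.3,105),0.139)
p,R,s=tool()
a=shot('scene','s2');b=shot('side','d2');shot('wrist','w2')
out=[]
for c in (a,b):
    im=np.ascontiguousarray(c['color'][:,:,::-1]);u,v=proj(c,(538,265,75)).astype(int);print(u-50,v-60)
    out.append(cv2.resize(im[v-60:v+60,u-50:u+30],(400,600),interpolation=cv2.INTER_CUBIC))
cv2.imwrite('pics/c4.png',np.hstack(out))
E
```

```text
pos [537.3 259.6 130. ] shift [ 5.6  1.5 24.9] rotvec [-0.002  0.003 -0.001] w 45.7 F [-0.3 -0.7 -0.5] t 4.78
276 89
112 211
```

View pics/c4.png

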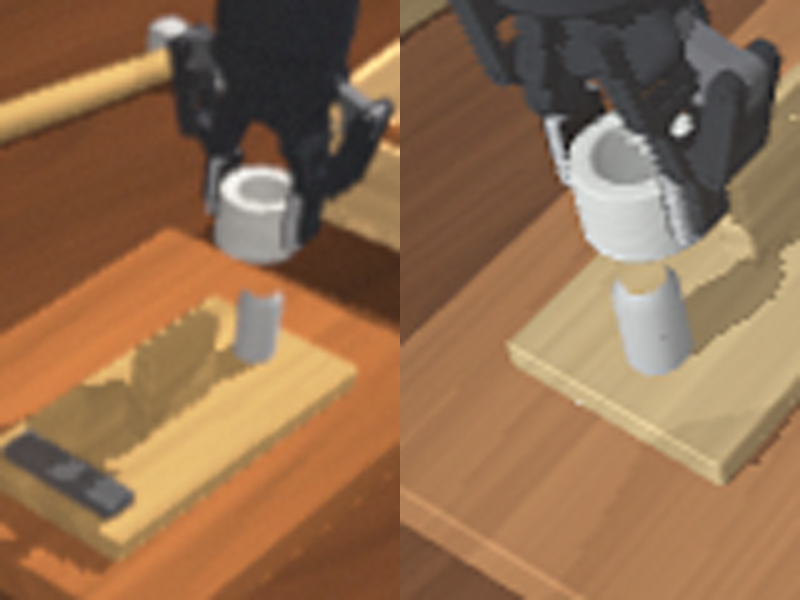

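The crops show the sleeve held level above the pin. In the scene crop the pin is at columns 237-281 and the sleeve is centred near 257. In the side crop the pin is near (652,325). I'll compare these with the model silhouettes.

```bash
python3 - <<'E'
from h import *
S=load('s2');D=load('d2');oS=np.array([276,89]);oD=np.array([112,211])
t=np.linspace(0,2*np.pi,73)
ring=lambda c,o,x,y,z,r:np.array([(proj(c,(x+r*np.cos(k),y+r*np.sin(k),z))+.5-o)*5-.5 for k in t])
e=lambda q:('L%.0f R%.0f T%.0f B%.0f'%(q[:,0].min(),q[:,0].max(),q[:,1].min(),q[:,1].max()))
for n,c,o in(('S',S,oS),('D',D,oD)):
    print(n,'pinfoot',e(ring(c,o,538,265.3,45,13)),'| z83',e(ring(c,o,538,265.3,83,13)),'| top',e(ring(c,o,538,265.3,90,9)))
    x,y=537.3-1.2-.15,259.6+1.1
    for z in(124,159):print('  sleeve',z,e(ring(c,o,x,y,z,24)))
    for dx,dy in((5,0),(0,5)):print('  d/5mm',proj(c,(538+dx,265+dy,70))*5-proj(c,(538,265,70))*5)
E
```

```text
S pinfoot L230 R273 T334 B360 | z83 L236 R280 T283 B308 | top L244 R275 T277 B294
  sleeve 124 L215 R299 T216 B262
  sleeve 159 L221 R307 T164 B209
  d/5mm [6.02569116 3.82233652]
  d/5mm [ 5.95584624 -3.05002792]
D pinfoot L231 R298 T326 B380 | z83 L216 R285 T265 B319 | top L224 R272 T262 B299
  sleeve 124 L181 R313 T168 B268
  sleeve 159 L165 R301 T104 B203
  d/5mm [-8.6180267  -6.46328775]
  d/5mm [-9.89011278  8.17029217]
```

The pin sits about 3 mm further in +x than the corner fit gave. Both views agree on (541.3,264.8). I'll correct, come down to just above the pin and look again.

>>> send_rows:
  rows:
    - [3.3,5.8,12,0,0.003,0,-1]
    - [0,0,12,0,0,0,-1]
    - [0,0,0,0,0,0,-1]
    - [0,0,0,0,0,0,-1]

```text
time_s: 5.42
tool_pos: [543.2, 262.5, 104.2]
tool_rot: [-0.001, 0.658, 0.753, -0.001]
ft_force: [0.4, 0.5, -0.9]
gripper_width: 45.9
```

```bash
python3 - <<'E'
from h import *
togo((541.3+1.3,264.8-1.1,101),0.139)
a=shot('scene','s3');b=shot('side','d3')
t=np.linspace(0,2*np.pi,73)
p,R,s=tool();x,y=p[0]-1.3,p[1]+1.1;z0=p[2]-6
out=[]
for c,w in((a,(0,0)),(b,(0,0))):
    im=np.ascontiguousarray(c['color'][:,:,::-1]);u,v=proj(c,(541,265,90)).astype(int);o=np.array([u-25,v-37])
    k=cv2.resize(im[v-37:v+38,u-25:u+25],(400,600),interpolation=cv2.INTER_CUBIC)
    ring=lambda x,y,z,r:np.round([((proj(c,(x+r*np.cos(q),y+r*np.sin(q),z))+.5-o)*8-.5) for q in t]).astype(int)
    for X,Y,z,r,col in((541.3,264.8,45,13,(0,0,255)),(541.3,264.8,83,13,(0,0,255)),(x,y,z0,24,(0,255,0)),(x,y,z0+35,24,(0,255,0))):
        cv2.polylines(k,[ring(X,Y,z,r)],True,col,1)
    out.append(k)
cv2.imwrite('pics/c5.png',np.hstack(out))
E
```

```text
pos [543.2 262.5 104.2] shift [ 1.3 -0.4  3.2] rotvec [-0.002 -0.    -0.004] w 45.9 F [ 0.4  0.5 -0.9] t 5.42
```

View pics/c5.png

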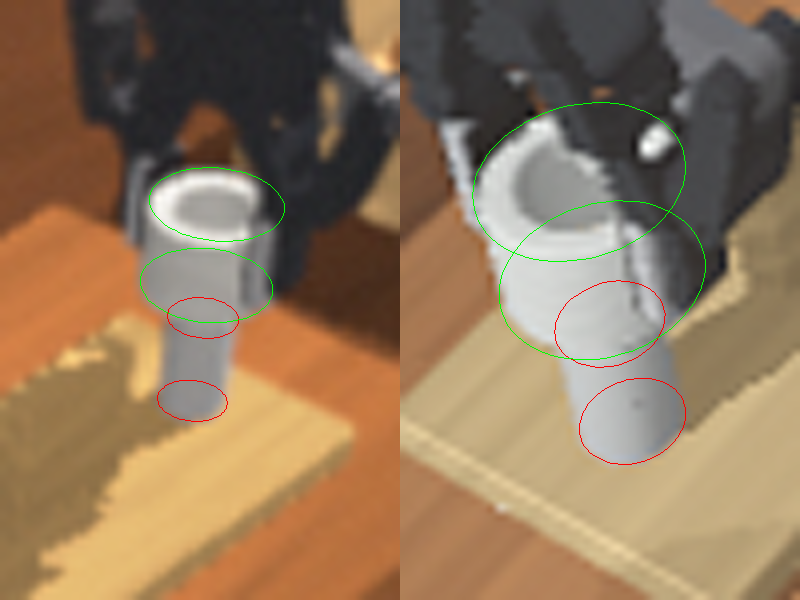

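Overlay: the red pin rings match the pin to within about 1 px. The sleeve sits slightly towards -y of its green model, by about 1-2 mm. I'll shift +2.6 mm along tool x and start the insertion, watching the force.

>>> send_rows:
  rows:
    - [2.6,0,4,-0.002,0,-0.004,-1]
    - [0,0,5,0,0,0,-1]
    - [0,0,5,0,0,0,-1]
    - [0,0,5,0,0,0,-1]
    - [0,0,0,0,0,0,-1]

```text
time_s: 6.15
tool_pos: [542.8, 265.6, 84.4]
tool_rot: [0.0, 0.656, 0.755, 0.0]
ft_force: [-0.6, -0.9, -1.1]
gripper_width: 46.1
```

```bash
python3 - <<'E'
from h import *
togo((542.8,265,51),0.139)
E
```

```text
pos [542.8 265.6  84.4] shift [-0.6 -0.1 33.4] rotvec [ 0.001 -0.001  0.001] w 46.1 F [-0.6 -0.9 -1.1] t 6.15
```

>>> send_rows:
  rows:
    - [0,0,5,0,0,0,-1]
    - [0,0,5,0,0,0,-1]
    - [0,0,5,0,0,0,-1]
    - [0,0,0,0,0,0,-1]

```text
time_s: 6.65
tool_pos: [542.9, 265.6, 68.3]
tool_rot: [0.0, 0.656, 0.755, 0.001]
ft_force: [-0.6, 0.8, -0.8]
gripper_width: 46.1
```

```bash
python3 - <<'E'
from h import *
togo((542.8,265,51),0.139)
E
```

```text
pos [542.9 265.6  68.3] shift [-0.5 -0.2 17.3] rotvec [ 0.001 -0.001  0.001] w 46.1 F [-0.6  0.8 -0.8] t 6.65
```

No contact so far, so I'll carry on down.

>>> send_rows:
  rows:
    - [0,0,5,0,0,0,-1]
    - [0,0,5,0,0,0,-1]
    - [0,0,4,0,0,0,-1]
    - [0,0,0,0,0,0,-1]

```text
time_s: 7.15
tool_pos: [542.9, 265.6, 53.4]
tool_rot: [0.0, 0.656, 0.755, 0.001]
ft_force: [-0.6, -0.1, -2.0]
gripper_width: 45.6
```

>>> send_rows:
  rows:
    - [0,0,1.5,0,0,0,-1]
    - [0,0,0,0,0,0,0]
    - [0,0,0,0,0,0,1]
    - [0,0,0,0,0,0,1]
    - [0,0,0,0,0,0,1]
    - [0,0,0,0,0,0,1]
    - [0,0,-20,0,0,0,1]
    - [0,0,-40,0,0,0,1]
    - [0,0,-40,0,0,0,1]
    - [0,0,-20,0,0,0,1]
    - [0,0,0,0,0,0,1]

```text
time_s: 8.52
tool_pos: [544.2, 266.1, 182.8]
tool_rot: [0.001, 0.656, 0.755, 0.003]
ft_force: [-0.2, -0.4, -0.3]
gripper_width: 85.3
```

```bash
python3 - <<'E'
from h import *
a=shot('scene','s4');b=shot('side','d4')
p,R,s=tool();print(p,s['ft_force'])
out=[]
for c in(a,b):
    im=np.ascontiguousarray(c['color'][:,:,::-1]);u,v=proj(c,(545,225,60)).astype(int);o=(u-40,v-60);print(o)
    out.append(cv2.resize(im[v-60:v+60,u-40:u+40],(400,600),interpolation=cv2.INTER_CUBIC))
cv2.imwrite('pics/c6.png',np.hstack(out))
E
```

```text
[543.02982369 265.56754583 179.90368992] [-0.8278166   0.5152905  -0.16070023]
(np.int64(278), np.int64(100))
(np.int64(136), np.int64(202))
```

View pics/c6.png

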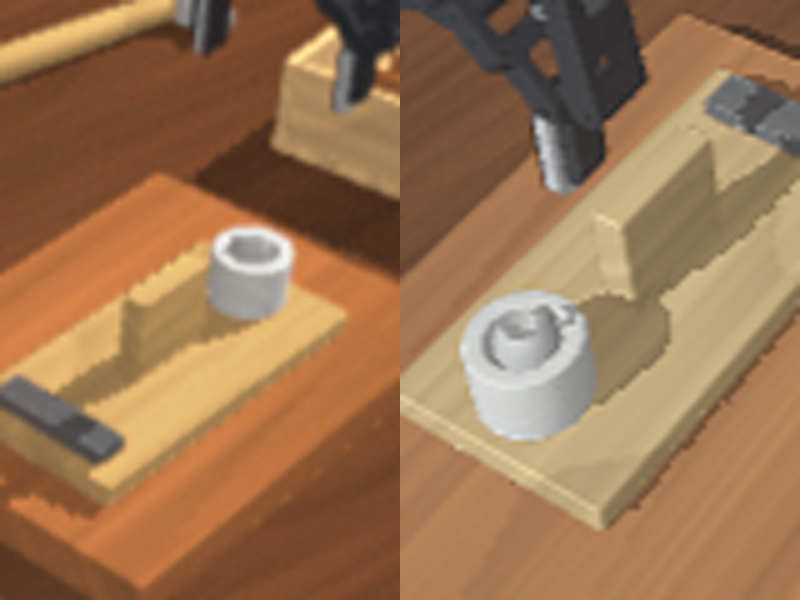

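The sleeve is fully seated on the pin: in the side crop its rim is at (525,330) with the pin inside. Next I'll locate the handle.

```bash
python3 - <<'E'
from h import *
a=load('s4');b=load('d4')
g=lambda c,o,p,z:np.round(unproj(c,o[0]+(p[0]+.5)/5-.5,o[1]+(p[1]+.5)/5-.5,z),1)
for p in((197,214),(226,225),(310,142)):print('side',g(b,(136,202),p,100))
for p in((124,292),(146,304)):print('scene',g(a,(278,100),p,100))
ca,sa=np.cos(.139),np.sin(.139)
for cx,cy in((551,186),):
  for l in((8,30),(-8,30),(-8,-30),(8,-30)):print(l,np.round((cx+ca*l[0]-sa*l[1],cy+sa*l[0]+ca*l[1]),1))
togo((551,186,130),.139)
E
```

```text
side [551.8 215.5 100. ]
side [538.6 212.3 100. ]
side [545.  158.9 100. ]
scene [546.4 156.7 100. ]
scene [562.3 158.7 100. ]
(8, 30) [554.8 216.8]
(-8, 30) [538.9 214.6]
(-8, -30) [547.2 155.2]
(8, -30) [563.1 157.4]
pos [543.  265.6 179.9] shift [-80.   -3.4  49.8] rotvec [ 0.003 -0.001  0.001] w 85.6 F [-0.8  0.5 -0.2] t 8.62
```

>>> send_rows:
  rows:
    - [-40,-2,0,0,0,0,1]
    - [-39,-2,0,0.003,-0.001,0,1]
    - [0,0,0,0,0,0,1]
    - [0,0,35,0,0,0,1]
    - [0,0,0,0,0,0,1]

```text
time_s: 9.25
tool_pos: [545.7, 184.9, 137.2]
tool_rot: [-0.003, 0.656, 0.755, -0.004]
ft_force: [0.0, 0.4, 0.2]
gripper_width: 85.3
```

```bash
python3 - <<'E'
from h import *
togo((550.3,186.5,53),.139)
E
```

```text
pos [545.7 184.9 137.2] shift [ 1.   5.7 84.1] rotvec [-0.011  0.     0.002] w 85.3 F [0.  0.4 0.2] t 9.25
```

>>> send_rows:
  rows:
    - [1,4,25,-0.008,0,0,1]
    - [0,0,25,0,0,0,1]
    - [0,0,15,0,0,0,1]
    - [0,0,0,0,0,0,1]

```text
time_s: 9.75
tool_pos: [550.4, 189.4, 73.7]
tool_rot: [-0.0, 0.655, 0.756, 0.0]
ft_force: [-0.5, 1.1, 0.5]
gripper_width: 85.6
```

```bash
python3 - <<'E'
from h import *
togo((550.3,186.5,53),.139)
E
```

```text
pos [550.4 189.4  73.7] shift [-2.9 -0.5 20.7] rotvec [-0.001 -0.001  0.004] w 85.6 F [-0.5  1.1  0.5] t 9.75
```

>>> send_rows:
  rows:
    - [-3,0,10,0,0,0,1]
    - [0,0,9,0,0,0,1]
    - [0,0,0,0,0,0,1]
    - [0,0,0,0,0,0,-1]
    - [0,0,0,0,0,0,-1]
    - [0,0,0,0,0,0,-1]
    - [0,0,0,0,0,0,-1]
    - [0,0,0,0,0,0,-1]
    - [0,0,0,0,0,0,-1]
    - [0,0,0,0,0,0,-1]
    - [0,0,0,0,0,0,-1]

```text
time_s: 11.12
tool_pos: [553.3, 187.0, 57.3]
tool_rot: [0.001, 0.655, 0.756, 0.002]
ft_force: [1.1, 0.2, 0.4]
gripper_width: 15.7
```

```bash
python3 - <<'E'
from h import *
togo((550.3,186.5,53),.139);print(env.read_state()['ft_torque'])
E
```

```text
pos [553.3 187.   57.3] shift [-0.1 -3.   4.3] rotvec [ 0.005 -0.001  0.004] w 15.7 F [1.1 0.2 0.4] t 11.12
[-0.10589527  0.16403596  0.03997359]
```

>>> send_rows:
  rows:
    - [0,0,-3,0,0,0,-1]
    - [0,0,-5,0,0,0,-1]
    - [0,0,-6,0,0,0,-1]
    - [0,0,0,0,0,0,-1]
    - [0,0,0,0,0,0,-1]

```text
time_s: 11.75
tool_pos: [550.5, 186.3, 69.4]
tool_rot: [-0.001, 0.655, 0.756, -0.0]
ft_force: [0.6, -1.2, -6.3]
gripper_width: 15.4
```

```bash
python3 - <<'E'
from h import *
togo((550.3,186.5,53+100),.139);print(env.read_state()['ft_torque'])
E
```

```text
pos [550.5 186.3  69.4] shift [  0.3  -0.3 -83.6] rotvec [-0.001 -0.001  0.004] w 15.4 F [ 0.6 -1.2 -6.3] t 11.75
[ 0.00917778 -0.00545382  0.04164876]
```

The carrier's weight is carried (6.3 N) with almost no moment, so it is balanced. I'll lift the rest gently.

>>> send_rows:
  rows:
    - [0,0,-6,0,0,0,-1]
    - [0,0,-10,0,0,0,-1]
    - [0,0,-12,0,0,0,-1]
    - [0,0,-12,0,0,0,-1]
    - [0,0,-12,0,0,0,-1]
    - [0,0,-12,0,0,0,-1]
    - [0,0,-10,0,0,0,-1]
    - [0,0,-7,0,0,0,-1]
    - [0,0,-4,0,0,0,-1]
    - [0,0,0,0,0,0,-1]
    - [0,0,0,0,0,0,-1]
    - [0,0,0,0,0,0,-1]

```text
time_s: 13.25
tool_pos: [550.6, 186.2, 160.5]
tool_rot: [-0.001, 0.655, 0.756, -0.0]
ft_force: [0.7, 0.0, -5.8]
gripper_width: 15.1
```

```bash
python3 - <<'E'
from h import *
togo((550.3,186.5,153),.139);print(env.read_state()['ft_torque'])
a=shot('scene','s5');b=shot('side','d5')
out=[]
for c in(a,b):
    im=np.ascontiguousarray(c['color'][:,:,::-1])[20:];out.append(cv2.resize(im[:,80:400] if c is b else im[:,100:420],(400,455),interpolation=cv2.INTER_CUBIC))
cv2.imwrite('pics/c7.png',np.hstack(out))
E
```

```text
pos [550.6 186.2 160.5] shift [ 0.3 -0.2  7.5] rotvec [-0.001 -0.001  0.004] w 15.1 F [ 0.7  0.  -5.8] t 13.25
[ 6.86278185e-02 -1.47866663e-03 -7.61882143e-05]
```

View pics/c7.png

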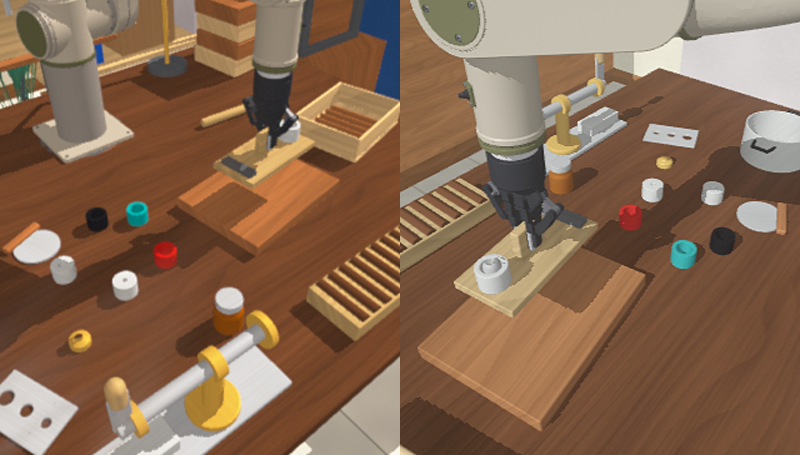

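The carrier hangs level above the board with the sleeve on its pin, and the other two sleeves are standing. I'll do a stillness check over 1 s before handing in.

>>> send_rows:
  rows:
    - [0,0,0,0,0,0,-1]
    - [0,0,0,0,0,0,-1]
    - [0,0,0,0,0,0,-1]
    - [0,0,0,0,0,0,-1]
    - [0,0,0,0,0,0,-1]
    - [0,0,0,0,0,0,-1]
    - [0,0,0,0,0,0,-1]
    - [0,0,0,0,0,0,-1]

```text
time_s: 14.35
tool_pos: [550.5, 186.2, 160.3]
tool_rot: [-0.001, 0.655, 0.756, -0.0]
ft_force: [0.9, 0.9, -6.6]
gripper_width: 15.0
```

```bash
python3 - <<'E'
from h import *
togo((550.3,186.5,153),.139)
a=shot('scene','s6');b=shot('side','d6')
for n,c,o in(('s',a,load('s5')),('d',b,load('d5'))):
    d=np.abs(c['color'].astype(int)-o['color'].astype(int)).max(2);print(n,'changed px',(d>25).sum())
env.finish_job();print('handed in')
E
```

```text
pos [550.5 186.2 160.3] shift [ 0.3 -0.1  7.3] rotvec [-0.002 -0.001  0.004] w 15.0 F [ 0.9  0.9 -6.6] t 14.35
s changed px 29
d changed px 131
the job is handed in; nothing more can be done
handed in
```

I slid the wide-bore sleeve fully onto the gauge pin and let it go. I then took the carrier by its handle, lifted it about 10 cm above the rolling board, and handed the job in at about 14.4 s while still holding it.

**Last checks:**
- **Sleeve:** it is seated on the pin in the final picture, and the insertion met no noticeable contact force.
- **Carrier:** it looked level by eye; I did not measure the tilt. The tool carried its weight (about 6 N) with almost no moment.
- **Stillness:** the tool moved about 0.2 mm over the last second. A few pixels changed between pictures over that second (29 in the scene view, 131 in the side view), and I did not look into why.
- **Other items:** the other two sleeves stand upright on the bench. The look-alikes, jar, brass weight and knife were not touched.

**One disagreement:** fitting the carrier's corners put the pin about 3 mm off in x from where it showed directly in both camera views. I used the direct sighting, and the sleeve went on cleanly.

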